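# Let the spare tile down into the feeder's drawer and shut it

### The arm

A 6-joint arm with a two-finger parallel gripper is mounted at the origin on the work surface. World frame = base frame: x ahead of the robot, y to its left, z up, the work surface at z = 0. Lengths are in m, angles in rad, forces in N, time in s.
With the tool pointing down it reaches from about 0.375 to 0.9 m from the base axis. Payload 3.1 kg.
Tool frame: the origin (TCP) lies where the fingers leave the gripper's body, on its centre line; the fingertips stand manip.tip_reach ahead of it and the grasp point (between the pads) lies 54 mm ahead of it (manip.tip_reach is the distance from the TCP to the fingertips, in m); z points along the fingers, y is the direction in which the jaws open and shut (so a half turn about z gives the same grasp; the last joint's range is limited). The gripper opens to 85 mm and grips with 20 to 120 N. Pads are 22 mm wide; open, the fingers measure 114 mm over their backs; the gripper's body (76 mm by 85 mm) begins 54 mm behind the grasp point. The pads swing forward as they close: fully open they stand 13 mm farther back than shut.
Start: joints at [-1.298, 0.527, 1.433, -0, 1.181, -0.178], TCP at [0.272, -0.563, 0.304] pointing down, gripper open.
Joint ranges: [-3.08, 3.08], [-0.75, 2.2], [0.22, 2.44], [-1.43, 4.57], [0, 2.65], [-2.85, 2.85]. Speed limits (rad/s): [2.79, 2.79, 3.14, 3.14, 3.14, 3.14].

### API

Orientations are given as a unit quaternion [x, y, z, w].
In Python, from station import manip, cams, order gives the robot as it stands. The module is installed in compiled form; this text tells all that it offers.
- The arm moves only by the tool drive_tool, never from a script. Its arguments are lists of equal length, an entry for each row: "linear": the shift along the tool's x, y, z in mm, a list of three; "rot": the turn, a rotation vector about the tool's x, y, z in degrees, a list of three; "hand": the finger opening in mm, from 0 to 85.4. A call has 1 to 20 rows; each row shifts and turns the pose as measured when the row begins, along the tool's axes as they then stand; what a row does not reach is not made up. A row lasts 1/12 s, in which the tool goes at most 41.7 mm and 7.16 degrees, less where a joint would pass 70% of its speed; a pose out of reach is approached as far as the arm can. A call with a gripper value outside its range is refused whole. The fingers move at their own pace and stop on an object; "force" is the grip in N (left out, the last holds). Time passes only in rows, so rows that do not move let the fingers close. It gives the time, the measured TCP pose, the force and the opening at its end, in the units of the state.
- manip.sense(): the state, without advancing time (a new reading comes with each control period).
- cams.snapshot(name): name is "scene" or "top"; returns the picture (384x512x3 uint8, red, green, blue); there is no depth.
- cams.camera_model(name): a dict with "vfov" (degrees; the focal length in pixels is half the picture's height over the tangent of half this angle, whatever the lens; pixels are square), "cx", "cy" (the principal point, pixels), "rvec" (rotation vector, rad) and "tvec" (3), from world to camera coordinates, as OpenCV has them. Camera axes: x right, y down, z forward; pixel columns grow to the right and rows downward; lengths in m; the calibration is good to about 2 mm. A picture is of the moment at which its call begins. camera_model takes no time and is no camera call.
- order.sign_off(): hands the job in, once; it reports no verdict.
Trained networks look in the newest picture that a camera, given by its name, has taken for a name from the list of things; names that differ only in an ending like _2 or _b are one class to them, and where a whole thing is asked for, a point or a joint stands for the part that bears it (a point fixed in the world has none). Each returns a list of dicts, best first, with "score" (0 to 1); they miss things now and then, are a little off and sometimes report something else, mostly with a low value. They report only what shows in the picture. A call takes as long as a camera call. They do not tell look-alikes from the thing itself.
- cams.regions_of(label, camera): "pixels" (384x512 bool, what is visible of it) and "rect" ([left, top, right, bottom] in pixels, round what is visible of it).
- cams.spot_point(label, camera): "at" ([column, row] in pixels: a listed point, or the origin of a listed thing).
The state is a dict: "t": time; "q": joint angles; "qd": joint speeds; "tau": joint torques, N m; "tcp_pos": TCP position; "tool_rot": TCP orientation; "force": force on the tool from outside, world axes, zero at the start; "ft_torque": the same for the moment, N m; "finger_gap": opening from 0.0 (shut) to 1.0 (fully open).
Only numpy, scipy, OpenCV 4.12 (cv2) and the standard library are available. Lean on these libraries where they do the work, as an engineer would, in place of code of your own. Each camera call takes 0.05 s, during which the arm holds its last target. There are 200 camera calls.

### The job

Put the spare oblong mahjong tile away: press down the outer end of the rocking lever on the tile's side of the walnut feeder and keep it down until the tile has slid under the lifted gate into the half-open drawer, then let the lever come back up and push the drawer fully shut by its brass pull. Do all of it by pressing and pushing with the fingertips: pick nothing up, do not touch the tile or the round marker with the robot, leave the marker in its lane, and do not disturb the other things on the table.

Things in the scene. Friction and masses are not known exactly. Their poses are not given: they have to be found in the camera images.
- feeder: Fixed walnut tile feeder, about 110 mm wide, 95 deep, 118 high, with a pivot post (116 mm high, on a low base wing) and a rocking lever on each side and a drawer below. Origin: on the table under the middle of its front face; +x points into the feeder, away from the robot, +y to the robot's left, z up.
- mouth_left (a point): Middle of the mouth (lower lip) of the left lane, y = +26 mm in the feeder's frame, 58 mm above the table. Open-topped lane 30 mm wide, a polished brass deck sloping down at 32 degrees towards -x; a brass gate hangs 4 mm in front of the mouth. One lane holds the tile, the other the round marker; which is which varies.
- mouth_right (a point): The same point of the right lane, y = -26 mm.
- lever_left (a joint): Rocking lever of the left lane, rad, along the feeder's y axis, 6 mm in front of the front face, 106 mm up; pivot at y = +98 mm. 0 = at rest, gate shut; grows as its outer end goes down, to a stop at 0.5. The tile slides out from about 0.3 on, surely from 0.4. A spring brings it back when let go: about 2 N at the pad at first, 6 N fully down.
- lever_right (a joint): Rocking lever of the right (-y) lane, the mirror image: pivot at y = -98 mm, same values and spring.
- pad_left (a point): Centre of the top of the press pad at the outer end of the left lever: a flat walnut pad 40 mm (x) by 36 mm (y), 8 mm thick, 68 mm outside the pivot, its top 111 mm above the table at rest. It goes down about 32 mm in all, on an arc about the pivot.
- pad_right (a point): The same point of the right lever's pad.
- drawer (a joint): Opening of the drawer, m: 0 = fully shut (stop), 0.095 = fully out. It slides along the feeder's x axis and opens to -x, towards the robot. Starts 65 to 90 mm open. About 2 N to push, more when fast; stays where it is left.
- pull (a point): Middle of the drawer's brass pull: a rigid bail of 8 mm round bar with a 60 mm crossbar along the feeder's y axis, 30 mm above the table, 45 mm in front of the drawer's front panel. Axes as the feeder. With the drawer shut it is 55 mm in front of the feeder's origin. The drawer's tray (85 mm wide, floor 8 mm up, walls to 40 mm) reaches from 55 to 145 mm behind it.
- tile_mid (a point): Centre of the spare mahjong tile: an oblong block 36 x 26 x 18 mm, pale bone face on a bamboo back, about 30 g, lying in one of the lanes with its length down the slope, stopped by the gate. Local x up the slope at the start.
- marker_mid (a point): Centre of the round marker: a pale bone disc, diameter 25 mm, 18 mm thick, lying in the other lane behind its gate. It is to stay there.
- row_tile0: Standing mahjong tile of the short row, 18 x 26 x 36 mm high, origin under its centre. Bystander.
- row_tile1: Standing mahjong tile of the short row, 18 x 26 x 36 mm high, origin under its centre. Bystander.
- row_tile2: Standing mahjong tile of the short row, 18 x 26 x 36 mm high, origin under its centre. Bystander.
- ashtray: Cobalt glass ashtray, 96 mm across, 30 mm high, origin under its centre. Bystander.
- incense: Squat brass incense holder, 68 mm across, 52 mm high, origin under its centre. Bystander.
- teacup: White teacup, 68 mm across, 50 mm high, origin under its centre. Bystander.
- pusher: Walnut tile pusher, a bar 260 mm long, 14 mm thick and 30 mm high with a foot, origin under the bar's centre. Bystander behind the feeder.
Mind the look-alikes: they are no part of the job. Leave any black or purple look-alike of the part that bears marker_mid alone.

How it is judged:
On the way, in this order (a step that is already met when the one before it is completed fails the run):
1. The lever on the tile's side is pressed down and its gate lifted (((y of tile_mid in the frame of feeder above 0 m and value of joint lever_left above 0.2 rad) or (y of tile_mid in the frame of feeder below 0 m and value of joint lever_right above 0.2 rad))).
2. The tile has come down into the open drawer (z of tile_mid in the frame of feeder between 0.005 and 0.045 m and x of tile_mid in the frame of pull between 0.055 and 0.145 m and y of tile_mid in the frame of feeder between -0.044 and 0.044 m and value of joint drawer above 0.04 m), for 0.1 s.
3. The lever is back up, its gate shut (value of joint each of lever_left, lever_right below 0.06 rad), for 0.1 s.
4. The drawer is pushed shut (value of joint drawer below 0.005 m), for 0.1 s.
At the end, for the whole second after the job is handed in: The tile lies in the drawer, the drawer is shut to within 5 mm, both levers are back up (below 0.06 rad) and the round marker is still in its lane (all of step 3 and value of joint drawer below 0.005 m and z of tile_mid in the frame of feeder between 0.005 and 0.045 m and x of tile_mid in the frame of pull between 0.055 and 0.145 m and y of tile_mid in the frame of feeder between -0.044 and 0.044 m and z of marker_mid in the frame of feeder above 0.068 m and x of marker_mid in the frame of feeder between 0.005 and 0.09 m); the robot touches nothing.
It fails at once if the tile or the marker is lifted (height (world z) of any of tile_mid, marker_mid above 0.1 m).
It fails at once if the robot touches the tile or the marker (contact force between any of the fingers, the arm and tile above 0.5 N or contact force between any of the fingers, the arm and marker above 0.5 N).
It fails at once if the marker leaves its lane (z of marker_mid in the frame of feeder below 0.068 m).
It fails at once if a bystander is pushed, lifted or tipped (distance of any of row_tile0, row_tile1, row_tile2, ashtray, incense, teacup, pusher from where it was at the start of the episode above 0.02 m or angle between any of row_tile0, row_tile1, row_tile2, ashtray, incense, teacup, pusher's own z axis and vertical above 0.5 rad).
It also fails if it takes over 42 s, if anything falls off the work surface, if the arm or the gripper's body presses on something with over 40 N, if the wrist force passes 120 N, or if a joint passes its speed limit or range.

## Working session

There is one attempt and no reset: what is moved stays moved. The work goes in short steps, Python scripts to look and compute and a tool call to move; the robot and the scene stay as the last step left them, time stands still between calls to the robot, and variables do not carry over. Pictures are saved under pics/ and viewed, about 8 in all and at most 12, crops included, and the job is handed in when it is done.

Besides the shell and the picture viewer there is one more tool, called after ">>>" as name(argument=value, ...), one argument or row to a line, values as JSON. drive_tool: Moves the arm, as the interface text tells. Its arguments: {"type":"object","properties":{"linear":{"type":"array","items":{"type":"array","items":{"type":"number"}}},"rot":{"type":"array","items":{"type":"array","items":{"type":"number"}}},"hand":{"type":"array","items":{"type":"number"}},"force":{"type":"number"}},"required":["linear","rot","hand"]}

```bash
mkdir -p pics
cat > h.py <<'E'
import numpy as np, cv2
from station import manip, cams, order
def K(n):
    m=cams.camera_model(n); f=192/np.tan(np.radians(m['vfov'])/2)
    return np.array([[f,0,m['cx']],[0,f,m['cy']],[0,0,1]]),np.array(m['rvec'],float),np.array(m['tvec'],float)
def proj(n,P):
    k,r,t=K(n); return cv2.projectPoints(np.array(P,float).reshape(-1,1,3),r,t,k,None)[0].reshape(-1,2)
def atz(n,uv,z):
    k,r,t=K(n); R=cv2.Rodrigues(r)[0]; c=-R.T@t; d=R.T@np.linalg.inv(k)@np.array([*uv,1.]); return c+d*(z-c[2])/d[2]
E
python3 - <<'E'
from h import *
im={n:cams.snapshot(n) for n in('scene','top')}
for n in im: cv2.imwrite(f'pics/{n}0.png',im[n][:,:,::-1])
print(manip.sense()['t'],manip.tip_reach,manip.sense()['tool_rot'])
for l,z in dict(feeder=0,mouth_left=.058,mouth_right=.058,pad_left=.111,pad_right=.111,pull=.03,tile_mid=.075,marker_mid=.075).items():
  for n in im:
    for d in cams.spot_point(l,n)[:2]: print(l,n,np.round(d['at']),round(d['score'],2),np.round(atz(n,d['at'],z),3))
E
```

```text
0.1 0.0726 [ 9.74707907e-01  2.23480424e-01 -4.88624221e-05 -9.97363769e-04]
feeder scene [269. 209.] 0.77 [0.611 0.037 0.   ]
feeder top [251. 191.] 0.89 [0.622 0.03  0.   ]
feeder top [177. 250.] 0.22 [0.483 0.202 0.   ]
mouth_left scene [280. 190.] 0.56 [0.617 0.056 0.058]
mouth_left scene [316. 143.] 0.54 [0.537 0.171 0.058]
mouth_left top [242. 187.] 0.65 [0.617 0.049 0.058]
mouth_right scene [340. 138.] 0.37 [0.543 0.223 0.058]
mouth_right top [261. 188.] 0.82 [0.617 0.008 0.058]
pad_left scene [342. 140.] 0.92 [0.594 0.19  0.111]
pad_left top [171. 195.] 0.71 [0.589 0.197 0.111]
pad_left top [242. 189.] 0.59 [0.602 0.049 0.111]
pad_right scene [182. 217.] 0.75 [ 0.644 -0.135  0.111]
pad_right top [329. 173.] 0.84 [ 0.636 -0.135  0.111]
pull scene [233. 163.] 0.62 [0.498 0.007 0.03 ]
pull top [169. 159.] 0.34 [0.695 0.223 0.03 ]
tile_mid scene [287. 190.] 0.6 [0.634 0.06  0.075]
tile_mid top [178. 250.] 0.55 [0.479 0.185 0.075]
tile_mid top [237. 181.] 0.53 [0.627 0.06  0.075]
marker_mid scene [260. 201.] 0.7 [0.637 0.006 0.075]
marker_mid scene [148. 258.] 0.51 [ 0.674 -0.205  0.075]
marker_mid top [346. 185.] 0.67 [ 0.618 -0.181  0.075]
marker_mid top [258. 179.] 0.58 [0.632 0.015 0.075]
```

```bash
python3 -c "
import cv2,numpy as np
a=cv2.imread('pics/scene0.png');b=cv2.imread('pics/top0.png')
cv2.imwrite('pics/both.png',cv2.resize(np.vstack([a,b]),(800,1200))[:600]);cv2.imwrite('pics/topb.png',cv2.resize(b,(800,600)))"
```

```text
(no output)
```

View pics/both.png

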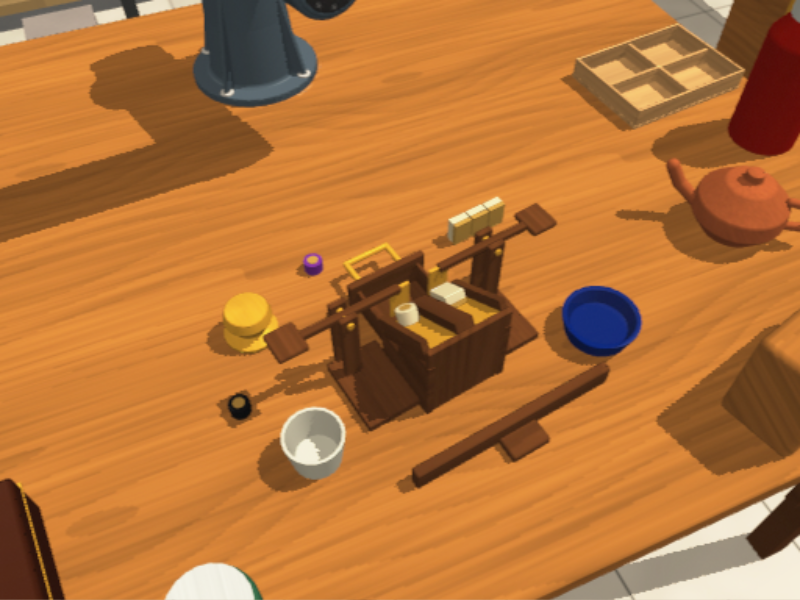

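View pics/topb.png

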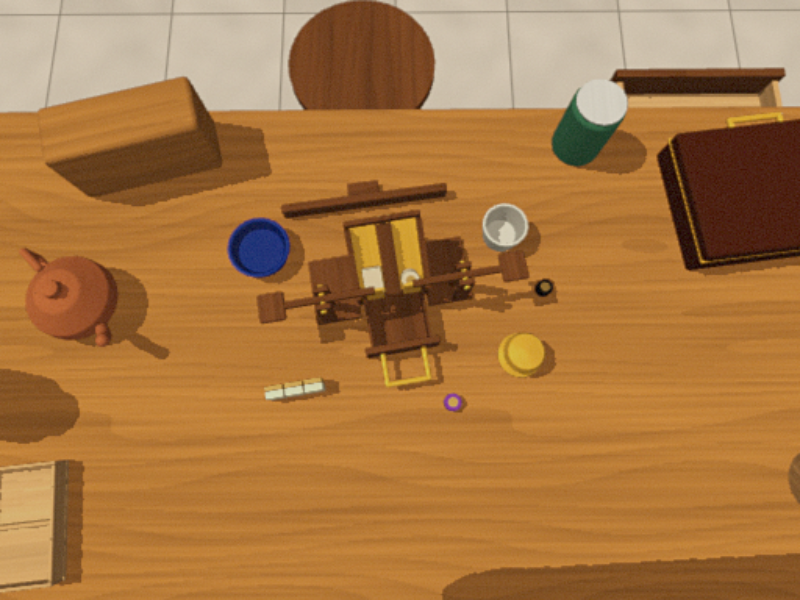

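The oblong tile lies in the left (+y) lane, at (372,278) in the 800 px top view. The round white marker is in the right lane at (410,277). The look-alikes are a black disc at (543,287) and a purple one at (453,402), both on the table. So I want the left lever, with its pad at (271,306) in that view, and the gold bail pull at (408,380). I'll fit the feeder pose and check it in a close crop.

Run:
```python
from h import *
from scipy.spatial.transform import Rotation as Ro
A=np.array([.5915,.1935]);B=np.array([.640,-.135])
y=(A-B)/np.linalg.norm(A-B); yaw=np.arctan2(-y[0],y[1]); x=np.array([y[1],-y[0]])
O=(A+B)/2+.006*x; print('span',np.linalg.norm(A-B),'yaw',np.degrees(yaw),'O',O)
F=lambda p:[*(O+x*p[0]+y*p[1]),p[2]]
for n in('scene','top'):
  for d in cams.regions_of('pull',n)[:2]: print('pull',n,d['rect'],round(d['score'],2))
for l in('row_tile0','row_tile2','incense','ashtray','teacup'):
  d=cams.spot_point(l,'top')[:1]; print(l,[np.round(atz('top',e['at'],0),3) for e in d])
pts=[F(p) for p in[(-.006,.166,.111),(-.006,-.166,.111),(0,.055,.118),(0,-.055,.118),(.095,.055,.118),(.095,-.055,.118),(0,.026,.058)]]
# pull candidates d=65..90
pts+= [F((-.055-d,s,.03)) for d in(.065,.09) for s in(-.03,.03)]
out=[]
for n,(a,b) in dict(scene=(150,90),top=(150,110)).items():
  im=cv2.imread(f'pics/{n}0.png')[b:b+150,a:a+220]; im=cv2.resize(im,None,fx=3.4,fy=3.4,interpolation=cv2.INTER_CUBIC) 
  for i,u in enumerate(proj(n,pts)):
    c=tuple(int(v) for v in (u-[a,b])*3.4); cv2.circle(im,c,3,(0,255,0) if i<7 else (255,0,255),1)
  out.append(im)
cv2.imwrite('pics/cA.png',out[0]);cv2.imwrite('pics/cB.png',out[1])
```

```text
span 0.33206098837412384 yaw 8.398521844714194 O [0.62168566 0.03012635]
pull scene [250.8, 194.2, 269.7, 210.6] 0.63
pull scene [219.4, 156.4, 277.4, 214.6] 0.59
pull top [256.9, 159.5, 340.4, 185.6] 0.62
pull top [230.4, 188.5, 279.4, 247.5] 0.58
row_tile0 [array([0.484, 0.204, 0.   ])]
row_tile2 [array([0.484, 0.204, 0.   ])]
incense [array([ 0.53 , -0.161,  0.   ])]
ashtray [array([0.705, 0.23 , 0.   ])]
teacup [array([ 0.725, -0.144,  0.   ])]
```

View pics/cB.png

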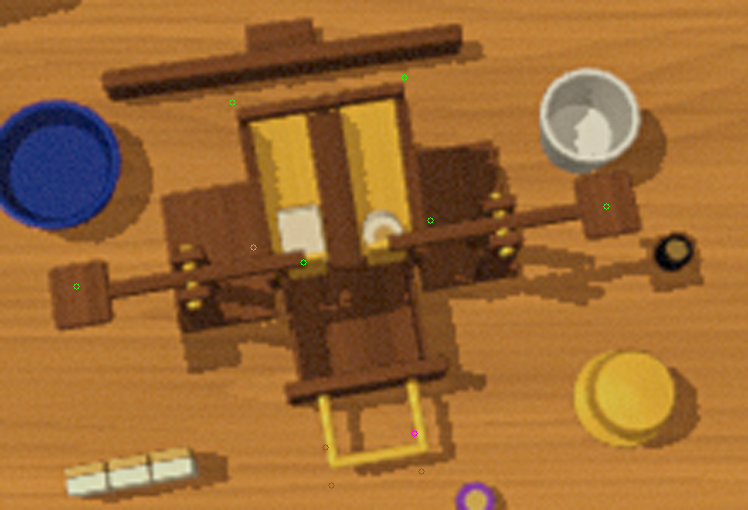

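View pics/cA.png

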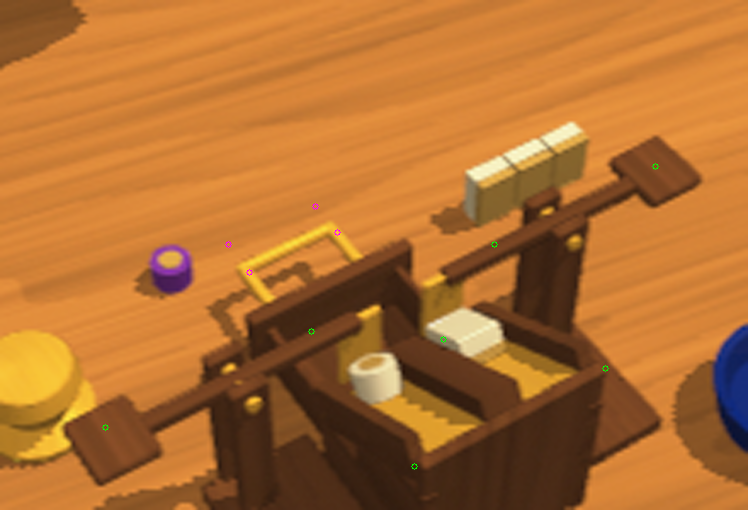

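Close crop: the pads, feeder and tile fit the pose (span 332 mm, yaw 8.4°). The tile is the oblong block at crop (302,230), and the pull bar is centred at (380,454). Next I align the tool and move over the left pad.

>>> drive_tool(
  linear=[
    [0,0,0],
    [0,0,0],
    [0,0,0],
  ],
  rot=[
    [0,0,5.8],
    [0,0,5.8],
    [0,0,5.8],
  ],
  hand=[0,0,0],
)

```text
t: 1.5
tcp_pos: [0.2723, -0.5625, 0.3039]
tool_rot: [0.998, 0.068, 0.0, -0.0]
force: [-0.3, -0.3, 0.4]
finger_gap: 0.602
```

>>> drive_tool(
  linear=[
    [21,-35,0],
    [21,-35,0],
    [21,-35,0],
    [21,-35,0],
    [21,-35,0],
    [21,-35,0],
    [21,-35,0],
    [21,-35,0],
    [21,-35,0],
    [21,-35,0],
    [21,-35,0],
    [21,-35,0],
    [21,-35,0],
    [21,-35,0],
    [21,-35,0],
    [21,-35,0],
    [21,-35,0],
    [21,-35,0],
    [21,-35,0],
    [0,0,0],
  ],
  rot=[
    [0,0,0],
    [0,0,0],
    [0,0,0],
    [0,0,0],
    [0,0,0],
    [0,0,0],
    [0,0,0],
    [0,0,0],
    [0,0,0],
    [0,0,0],
    [0,0,0],
    [0,0,0],
    [0,0,0],
    [0,0,0],
    [0,0,0],
    [0,0,0],
    [0,0,0],
    [0,0,0],
    [0,0,0],
    [0,0,0],
  ],
  hand=[0,0,0,0,0,0,0,0,0,0,0,0,0,0,0,0,0,0,0,0],
)

```text
t: 3.17
tcp_pos: [0.5922, 0.1602, 0.3009]
tool_rot: [0.998, 0.06, 0.007, 0.006]
force: [0.4, 0.6, 0.6]
finger_gap: -0.001
```

```bash
cat > s.py <<'E'
from h import *
from scipy.spatial.transform import Rotation as Ro
s=manip.sense(); R=Ro.from_quat(s['tool_rot']).as_matrix()
print('t',s['t'],'tcp',np.round(s['tcp_pos'],4),'tip',manip.tip_reach,'gap',s['finger_gap'],'F',np.round(s['force'],1))
print('axes x,y,z',np.round(R.T,3).tolist())
def delta(p): print('mm to',np.round(p,3),np.round(R.T@(np.array(p)-s['tcp_pos'])*1000,1))
E
python3 - <<'E'
from s import *
delta([.590,.192,.111+manip.tip_reach])
P=atz('top',(150+380/3.4,110+454/3.4),.03),atz('scene',(150+286/3.4,90+247/3.4),.03)
print(P); O=np.array([.6215,.030]);y=np.radians(8.4);x=np.array([np.cos(y),np.sin(y)])
for p in P: print('pull in feeder',(p[:2]-O)@x,(p[:2]-O)@[-x[1],x[0]])
print('purple',atz('top',(150+475/3.4,110+500/3.4),.01))
E
```

```text
t 3.1667 tcp [0.5922 0.1602 0.3009] tip 0.0726 gap -0.0005421835387306937 F [0.4 0.6 0.6]
axes x,y,z [[0.993, 0.12, 0.014], [0.12, -0.993, 0.014], [0.016, -0.012, -1.0]]
mm to [0.59  0.192 0.184] [ -0.  -33.4 116.8]
(array([0.49419067, 0.00623267, 0.03      ]), array([0.49762198, 0.00991153, 0.03      ]))
pull in feeder -0.1294156032721186 -0.004914626715468728
pull in feeder -0.12548368560692177 -0.0017764917119595894
purple [ 0.46470433 -0.05756946  0.01      ]
```

>>> drive_tool(
  linear=[
    [0,-33,0],
    [0,0,36],
    [0,0,36],
    [0,0,30],
    [0,0,0],
    [0,0,0],
  ],
  rot=[
    [0,0,0],
    [0,0,0],
    [0,0,0],
    [0,0,0],
    [0,0,0],
    [0,0,0],
  ],
  hand=[0,0,0,0,0,0],
)

```text
t: 3.67
tcp_pos: [0.5936, 0.1976, 0.1984]
tool_rot: [0.998, 0.064, 0.013, 0.006]
force: [-0.4, -0.1, 0.5]
finger_gap: -0.004
```

Run:
```python
from s import *
delta([.590,.192,.111+manip.tip_reach])
o=[]
for n,(a,b) in dict(scene=(230,80),top=(140,130)).items():
  im=cams.snapshot(n)[b:b+110,a:a+140,::-1]; o.append(cv2.resize(im,None,fx=2.8,fy=2.8,interpolation=cv2.INTER_CUBIC))
cv2.imwrite('pics/pad1.png',np.hstack(o))
```

```text
t 3.6667 tcp [0.5936 0.1976 0.1984] tip 0.0726 gap -0.004342714935289771 F [-0.4 -0.1  0.5]
axes x,y,z [[0.991, 0.129, 0.025], [0.128, -0.992, 0.014], [0.027, -0.011, -1.0]]
mm to [0.59  0.192 0.184] [-4.7  4.9 14.8]
```

View pics/pad1.png

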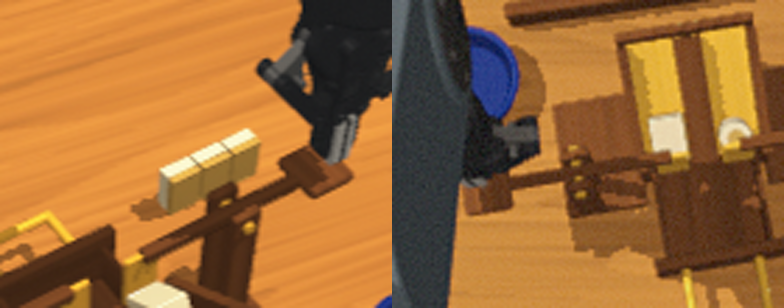

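The shut fingertips (scene crop 338,155) are about 15 mm above the outer part of the left pad. I'll shift 6 mm inward and forward, then press.

>>> drive_tool(
  linear=[
    [-6,6,0],
    [0,0,10],
    [0,0,10],
    [0,0,10],
    [0,0,10],
    [0,0,5],
  ],
  rot=[
    [0,-1,0],
    [0,0,0],
    [0,0,0],
    [0,0,0],
    [0,0,0],
    [0,0,0],
  ],
  hand=[0,0,0,0,0,0],
)

```text
t: 4.27
tcp_pos: [0.5934, 0.1881, 0.1612]
tool_rot: [0.998, 0.063, 0.012, 0.007]
force: [-1.3, -2.3, 7.5]
finger_gap: -0.001
```

Run:
```python
from s import *
delta([.590,.192,.111-.029+manip.tip_reach])
```

```text
t 4.2667 tcp [0.5934 0.1881 0.1612] tip 0.0726 gap -0.0013988936686581215 F [-1.3 -2.3  7.5]
axes x,y,z [[0.992, 0.126, 0.024], [0.126, -0.992, 0.015], [0.026, -0.012, -1.0]]
mm to [0.59  0.192 0.155] [-3.  -4.4  6.5]
```

>>> drive_tool(
  linear=[
    [0,-2,6],
    [0,0,4],
    [0,0,1],
    [0,0,1],
    [0,0,1],
    [0,0,1],
    [0,0,1],
    [0,0,1],
  ],
  rot=[
    [0,0,0],
    [0,0,0],
    [0,0,0],
    [0,0,0],
    [0,0,0],
    [0,0,0],
    [0,0,0],
    [0,0,0],
  ],
  hand=[0,0,0,0,0,0,0,0],
)

```text
t: 4.93
tcp_pos: [0.5942, 0.1897, 0.1535]
tool_rot: [0.998, 0.064, 0.014, 0.008]
force: [-3.0, -0.2, 11.7]
finger_gap: 0.001
```

Run:
```python
from s import *
o=[]
for n,(a,b) in dict(scene=(210,80),top=(170,130)).items():
  im=cams.snapshot(n)[b:b+130,a:a+140,::-1]; o.append(cv2.resize(im,None,fx=2.8,fy=2.8,interpolation=cv2.INTER_CUBIC))
cv2.imwrite('pics/pad2.png',np.hstack(o))
```

```text
t 4.9333 tcp [0.5942 0.1897 0.1535] tip 0.0726 gap 0.0013555852974373227 F [-3.  -0.2 11.7]
axes x,y,z [[0.991, 0.128, 0.027], [0.127, -0.992, 0.017], [0.029, -0.014, -0.999]]
```

View pics/pad2.png

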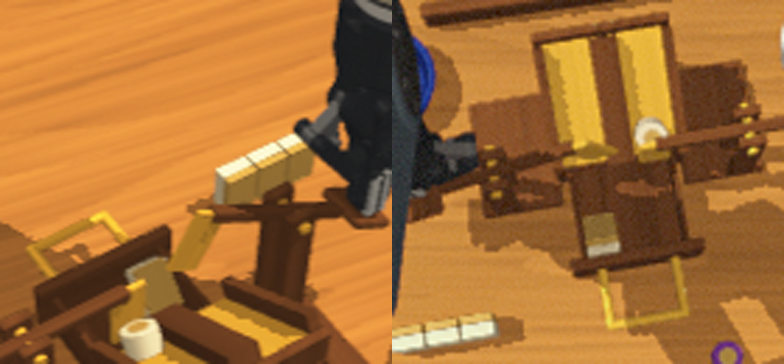

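The left lane is empty, and the tile lies in the tray behind the front panel (top crop 602,235). The marker is still in its lane at (650,132). Now I release the lever.

>>> drive_tool(
  linear=[
    [0,0,-12],
    [0,0,-14],
    [0,0,-16],
    [0,0,-30],
    [0,0,-30],
    [0,0,0],
  ],
  rot=[
    [0,0,0],
    [0,0,0],
    [0,0,0],
    [0,-1.5,0],
    [0,0,0],
    [0,0,0],
  ],
  hand=[0,0,0,0,0,0],
)

```text
t: 5.53
tcp_pos: [0.5928, 0.1932, 0.2575]
tool_rot: [0.998, 0.064, 0.001, 0.007]
force: [0.1, 0.3, 1.0]
finger_gap: 0.002
```

Run:
```python
from s import *
delta([.461,.003,.25])
```

```text
t 5.5333 tcp [0.5928 0.1932 0.2575] tip 0.0726 gap 0.0016107314649237753 F [0.1 0.3 1. ]
axes x,y,z [[0.992, 0.127, 0.001], [0.127, -0.992, 0.014], [0.002, -0.014, -1.0]]
mm to [0.461 0.003 0.25 ] [-154.9  171.8    9.8]
```

>>> drive_tool(
  linear=[
    [-26,29,0],
    [-26,29,0],
    [-26,29,0],
    [-26,29,0],
    [-26,29,0],
    [-22,24,0],
    [0,0,0],
    [0,0,0],
  ],
  rot=[
    [0,0,0],
    [0,0,0],
    [0,0,-1],
    [0,0,0],
    [0,0,0],
    [0,0,0],
    [0,0,0],
    [0,0,0],
  ],
  hand=[0,0,0,0,0,0,0,0],
)

```text
t: 6.2
tcp_pos: [0.4634, -0.0002, 0.2572]
tool_rot: [0.997, 0.076, 0.006, 0.007]
force: [0.9, 0.2, -0.7]
finger_gap: -0.004
```

Run:
```python
from s import *
delta([.461,.003,.02+manip.tip_reach])
for n in('scene','top'):
  im=cams.snapshot(n); cv2.imwrite(f'pics/{n}3.png',im[:,:,::-1])
  for l,z in dict(pad_left=.111,pull=.03,tile_mid=.02).items():
    for d in cams.spot_point(l,n)[:2]: print(l,n,np.round(d['at']),round(d['score'],2),np.round(atz(n,d['at'],z),3))
o=[]
for n,(a,b) in dict(scene=(200,80),top=(210,130)).items():
  im=cv2.imread(f'pics/{n}3.png')[b:b+130,a:a+140]; o.append(cv2.resize(im,None,fx=2.8,fy=2.8,interpolation=cv2.INTER_CUBIC))
cv2.imwrite('pics/p3.png',np.hstack(o))
```

```text
t 6.2 tcp [ 4.634e-01 -2.000e-04  2.572e-01] tip 0.0726 gap -0.0039301742942341915 F [ 0.9  0.2 -0.7]
axes x,y,z [[0.988, 0.151, 0.012], [0.151, -0.988, 0.015], [0.014, -0.013, -1.0]]
mm to [0.461 0.003 0.093] [ -3.8  -6.1 164.5]
pad_left scene [343. 140.] 0.72 [0.595 0.191 0.111]
pull scene [232. 162.] 0.78 [0.493 0.007 0.03 ]
pull scene [304. 147.] 0.25 [0.514 0.159 0.03 ]
tile_mid scene [265. 183.] 0.51 [0.563 0.049 0.02 ]
pad_left top [170. 196.] 0.84 [0.588 0.198 0.111]
```

View pics/p3.png

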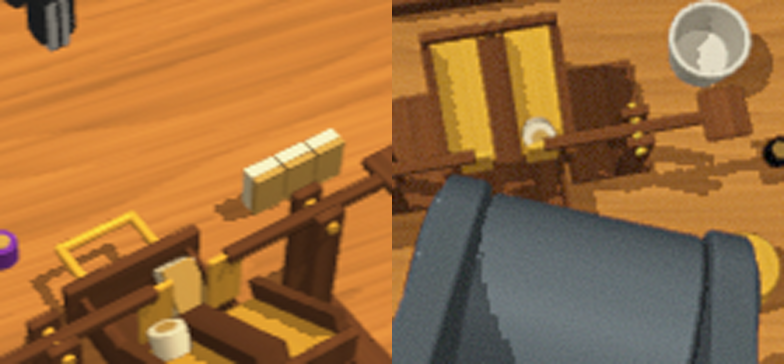

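The left lever is back up (pad at its rest position) and the marker is in its lane. The tile is in the tray, leaning on the front panel at scene crop (180,285). I lower the shut fingers in front of the pull.

>>> drive_tool(
  linear=[
    [-4,-6,36],
    [0,0,36],
    [0,0,36],
    [0,0,32],
    [0,0,8],
    [0,0,0],
  ],
  rot=[
    [0,-0.5,0],
    [0,0,0],
    [0,0,0],
    [0,0,0],
    [0,0,0],
    [0,0,0],
  ],
  hand=[0,0,0,0,0,0],
)

```text
t: 7.1
tcp_pos: [0.4693, 0.0069, 0.107]
tool_rot: [0.997, 0.082, 0.011, 0.01]
force: [-1.0, -0.2, 0.8]
finger_gap: -0.002
```

Run:
```python
from s import *
delta([.461,.003,.02+manip.tip_reach])
o=[]
for n,(a,b) in dict(scene=(170,80),top=(210,130)).items():
  im=cams.snapshot(n)[b:b+130,a:a+140,::-1]; o.append(cv2.resize(im,None,fx=2.8,fy=2.8,interpolation=cv2.INTER_CUBIC))
cv2.imwrite('pics/p4.png',np.hstack(o))
```

```text
t 7.1 tcp [0.4693 0.0069 0.107 ] tip 0.0726 gap -0.0018103183546579723 F [-1.  -0.2  0.8]
axes x,y,z [[0.986, 0.163, 0.019], [0.163, -0.986, 0.022], [0.023, -0.018, -1.0]]
mm to [0.461 0.003 0.093] [-9.1  2.2 14.3]
```

View pics/p4.png

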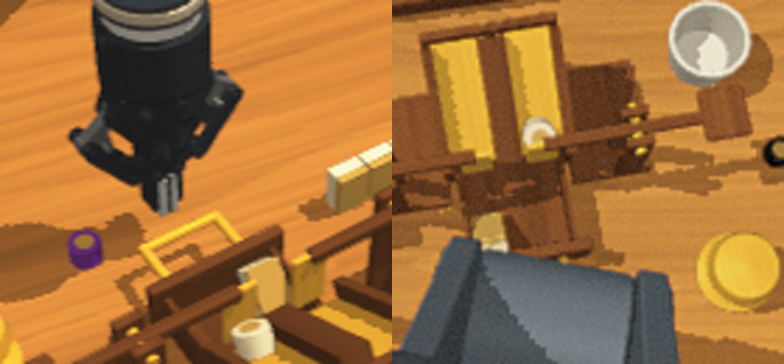

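The fingertips are in front of the bar at scene crop (168,210), with the bar centred at (190,235) and clear of the purple disc at (85,248). I back off a little, lower, then push gently.

>>> drive_tool(
  linear=[
    [-10,2,0],
    [0,0,16],
    [0,0,2],
    [12,0,0],
    [12,0,0],
    [10,0,0],
    [10,0,0],
    [10,0,0],
  ],
  rot=[
    [0,0,1],
    [0,0,0],
    [0,0,0],
    [0,0,0],
    [0,0,0],
    [0,0,0],
    [0,0,0],
    [0,0,0],
  ],
  hand=[0,0,0,0,0,0,0,0],
)

```text
t: 7.87
tcp_pos: [0.5114, 0.0101, 0.1035]
tool_rot: [0.997, 0.071, 0.014, 0.012]
force: [-1.3, -1.1, 0.3]
finger_gap: -0.0
```

Run:
```python
from s import *
O=np.array([.6215,.030]);y=np.radians(8.4);x=np.array([np.cos(y),np.sin(y)])
p=s['tcp_pos']+R[:,2]*manip.tip_reach; print('tip',p.round(3),'feeder x,y',((p[:2]-O)@x).round(4),((p[:2]-O)@[-x[1],x[0]]).round(4),'tool yaw',np.degrees(np.arctan2(R[1,0],R[0,0])))
```

```text
t 7.8667 tcp [0.5114 0.0101 0.1035] tip 0.0726 gap -2.8407677711532855e-06 F [-1.3 -1.1  0.3]
axes x,y,z [[0.99, 0.142, 0.025], [0.141, -0.99, 0.025], [0.029, -0.021, -0.999]]
tip [0.513 0.009 0.031] feeder x,y -0.11 -0.0055 tool yaw 8.165387826590239
```

Run:
```python
from s import *
o=[]
for n,(a,b) in dict(scene=(190,100),top=(210,130)).items():
  im=cams.snapshot(n)[b:b+130,a:a+140,::-1]; o.append(cv2.resize(im,None,fx=2.8,fy=2.8,interpolation=cv2.INTER_CUBIC))
cv2.imwrite('pics/p5.png',np.hstack(o))
```

```text
t 7.8667 tcp [0.5114 0.0101 0.1035] tip 0.0726 gap -2.8407677711532855e-06 F [-1.3 -1.1  0.3]
axes x,y,z [[0.99, 0.142, 0.025], [0.141, -0.99, 0.025], [0.029, -0.021, -0.999]]
```

View pics/p5.png

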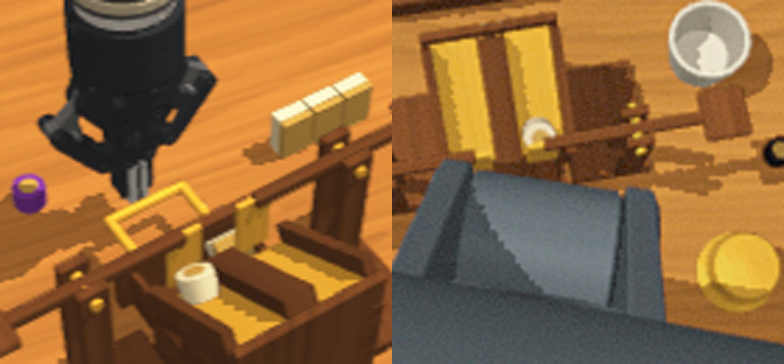

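The push works: the drawer has gone in about 30 mm, and the bar at scene crop (155,213) is still in front of the fingers. The tips rode up to z = 31 mm though, so I back off, lower and level.

>>> drive_tool(
  linear=[
    [-8,0,0],
    [0,0,10],
    [0,0,8],
    [0,0,0],
  ],
  rot=[
    [0,-1.5,0],
    [0,0,0],
    [0,0,0],
    [0,0,0],
  ],
  hand=[0,0,0,0],
)

```text
t: 8.3
tcp_pos: [0.5061, 0.0078, 0.0859]
tool_rot: [0.997, 0.071, 0.005, 0.014]
force: [-1.4, -0.2, 0.0]
finger_gap: 0.001
```

```bash
cat > q.py <<'E'
from s import *
O=np.array([.6215,.030]);y=np.radians(8.4);x=np.array([np.cos(y),np.sin(y)])
def F(p): return np.round([(p[:2]-O)@x,(p[:2]-O)@[-x[1],x[0]],p[2]],4)
p=s['tcp_pos']+R[:,2]*manip.tip_reach; print('tip',p.round(3),'feeder',F(p))
E
python3 -c "
from q import *
print('bar',F(atz('scene',(245.4,176.1),.03)))"
```

```text
t 8.3 tcp [0.5061 0.0078 0.0859] tip 0.0726 gap 0.0005292192976926255 F [-1.4 -0.2  0. ]
axes x,y,z [[0.99, 0.142, 0.008], [0.141, -0.99, 0.028], [0.011, -0.027, -1.0]]
tip [0.507 0.006 0.013] feeder [-0.1168 -0.0071  0.0133]
bar [-0.0831 -0.0005  0.03  ]
```

>>> drive_tool(
  linear=[
    [8,-1,0],
    [8,-1,0],
    [8,-1,0],
    [6,-1,0],
    [6,0,0],
    [4,0,0],
  ],
  rot=[
    [0,0,0],
    [0,0,0],
    [0,0,0],
    [0,0,0],
    [0,0,0],
    [0,0,0],
  ],
  hand=[0,0,0,0,0,0],
)

```text
t: 8.8
tcp_pos: [0.5449, 0.0182, 0.0838]
tool_rot: [0.997, 0.071, -0.001, 0.013]
force: [-1.4, -0.9, 0.2]
finger_gap: -0.001
```

```bash
python3 q.py
```

```text
t 8.8 tcp [0.5449 0.0182 0.0838] tip 0.0726 gap -0.00107166961564303 F [-1.4 -0.9  0.2]
axes x,y,z [[0.99, 0.141, -0.003], [0.141, -0.99, 0.026], [0.001, -0.026, -1.0]]
tip [0.545 0.016 0.011] feeder [-0.0777 -0.0023  0.0112]
```

>>> drive_tool(
  linear=[
    [5,0,0],
    [4,0,0],
    [4,0,0],
    [4,0,0],
    [4,0,0],
    [4,0,0],
  ],
  rot=[
    [0,0,0],
    [0,0,0],
    [0,0,0],
    [0,0,0],
    [0,0,0],
    [0,0,0],
  ],
  hand=[0,0,0,0,0,0],
)

```text
t: 9.3
tcp_pos: [0.5555, 0.0208, 0.083]
tool_rot: [0.997, 0.074, -0.023, 0.012]
force: [-8.0, -4.8, 8.0]
finger_gap: -0.003
```

```bash
python3 q.py
```

```text
t 9.3 tcp [0.5555 0.0208 0.083 ] tip 0.0726 gap -0.003075814065529302 F [-8.  -4.8  8. ]
axes x,y,z [[0.988, 0.147, -0.047], [0.148, -0.989, 0.021], [-0.044, -0.028, -0.999]]
tip [0.552 0.019 0.011] feeder [-0.0701 -0.0011  0.0105]
```

>>> drive_tool(
  linear=[
    [6,0,0],
    [6,0,0],
    [6,0,0],
  ],
  rot=[
    [0,0,0],
    [0,0,0],
    [0,0,0],
  ],
  hand=[0,0,0],
)

```text
t: 9.55
tcp_pos: [0.5576, 0.0216, 0.0824]
tool_rot: [0.996, 0.076, -0.045, 0.012]
force: [-12.0, -4.9, 8.7]
finger_gap: -0.001
```

Run:
```python
from q import *
o=[]
for n,(a,b) in dict(scene=(190,100),top=(210,130)).items():
  im=cams.snapshot(n)[b:b+130,a:a+140,::-1]; o.append(cv2.resize(im,None,fx=2.8,fy=2.8,interpolation=cv2.INTER_CUBIC))
cv2.imwrite('pics/p6.png',np.hstack(o))
```

```text
t 9.55 tcp [0.5576 0.0216 0.0824] tip 0.0726 gap -0.0009711881621418383 F [-12.   -4.9   8.7]
axes x,y,z [[0.984, 0.151, -0.091], [0.153, -0.988, 0.017], [-0.087, -0.031, -0.996]]
tip [0.551 0.019 0.01 ] feeder [-0.071  -0.0002  0.0101]
```

View pics/p6.png

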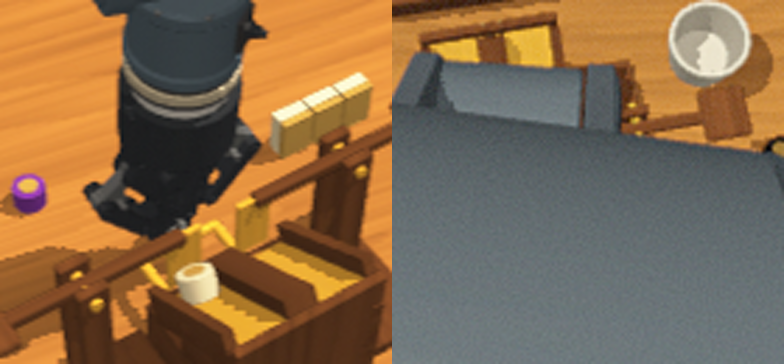

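The drawer seems shut and the bar has stopped against the fingers at the predicted place. I retract straight back, level the tool, and lift.

>>> drive_tool(
  linear=[
    [-15,0,0],
    [-20,0,0],
    [-20,0,-10],
    [0,0,-35],
    [0,0,-35],
    [0,0,-40],
    [-30,20,-25],
    [-30,25,0],
    [-20,35,0],
    [0,40,0],
    [0,40,0],
    [0,40,0],
    [0,40,0],
    [0,0,0],
    [0,0,0],
  ],
  rot=[
    [0,0,0],
    [0,2,0],
    [0,2,0],
    [0,0,0],
    [0,0,0],
    [0,0,0],
    [0,0,0],
    [0,0,0],
    [0,0,0],
    [0,0,0],
    [0,0,0],
    [0,0,0],
    [0,0,0],
    [0,0,0],
    [0,0,0],
  ],
  hand=[0,0,0,0,0,0,0,0,0,0,0,0,0,0,0],
)

```text
t: 10.9
tcp_pos: [0.4729, -0.2438, 0.2497]
tool_rot: [0.997, 0.078, 0.01, 0.018]
force: [-0.0, 1.5, -0.1]
finger_gap: 0.005
```

Run:
```python
from q import *
o=[]
P=[]
for s_ in(-.03,.03): P.append([*(O-.055*x+s_*np.array([-x[1],x[0]])),.03])
for n,(a,b) in dict(scene=(190,100),top=(190,130)).items():
  im=cams.snapshot(n)
  for d in cams.spot_point('pull',n)[:2]: print(n,np.round(d['at'],1),round(d['score'],2),F(atz(n,d['at'],.03)))
  im=cv2.resize(im[b:b+130,a:a+140,::-1],None,fx=2.8,fy=2.8,interpolation=cv2.INTER_CUBIC)
  for u in proj(n,P): cv2.circle(im,tuple(int(v) for v in (u-[a,b])*2.8),4,(255,0,255),1)
  o.append(im)
cv2.imwrite('pics/p7.png',np.hstack(o))
```

```text
t 10.9 tcp [ 0.4729 -0.2438  0.2497] tip 0.0726 gap 0.004804322314505182 F [-0.   1.5 -0.1]
axes x,y,z [[0.988, 0.155, 0.016], [0.154, -0.987, 0.036], [0.022, -0.034, -0.999]]
tip [ 0.475 -0.246  0.177] feeder [-0.1858 -0.2518  0.1772]
scene [252.1 184.9] 0.58 [-0.0571 -0.0009  0.03  ]
top [253.3 212.8] 0.85 [-0.0577  0.0032  0.03  ]
top [260.5 184.8] 0.5 [ 0.0049 -0.0235  0.03  ]
```

View pics/p7.png

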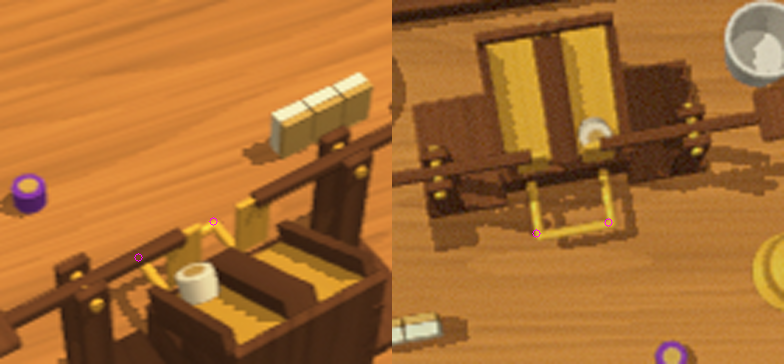

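```bash
python3 -c "
from station import order
print(order.sign_off())"
```

```text
the job is handed in; nothing more can be done
None
```

I pressed the left lever's pad down (the tile was in the left lane) and held it until the tile slid into the drawer. I then let the lever come back up and pushed the drawer shut by its brass pull with closed fingertips. I handed the job in at about 11 s of the 42 s allowed; no verdict is reported.

- **Drawer:** the pull stopped hard at about 12 N. Both cameras then put it 57 to 58 mm in front of the feeder's origin, where 55 mm is fully shut. That leaves 2 to 3 mm, about the 2 mm calibration error.
- **Levers and marker:** in the last pictures both levers look back up and the marker is still in its lane.
- **Bystanders and robot:** the bystanders in view in the last crop look undisturbed; the ashtray was outside it. The arm is clear of everything.
- **Tile:** I could not see it once the drawer was shut. Before the push it leaned against the tray's front panel. I assume it is inside because the drawer closed to its stop without catching.
- **Slip in the first push:** the fingertips rode up to 31 mm, about level with the bar, so I backed off, lowered them and finished the push.

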